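# Clear and open the propagation case

## Task

A cactus has been left on the lid of the propagation case: put it on the packing tray, saddled into the middle gap of the four cacti there, and let go of it. Then tug the lid's handle to learn if the lid is caught, before touching the release knob; if it is caught, slide the knob all the way to the left, as seen from the robot, to free it. Lift the lid by its handle about half way, to some 45 degrees, and finish while still holding it there; leave the packed cacti in their tray and the other things on the table alone.

Things in the scene. Friction and masses are not known exactly. Their poses are not given: they have to be found in the camera images.
- cactus_center (a point): The round ribbed cactus left standing on the lid: a stiff ball 56 mm across (85 to 170 g) with a 20 mm flat foot that keeps it from rolling; 57 mm tall. This point is the centre of the ball, 29 mm above its foot; z is its own upward axis.
- tray: Low open cardboard packing tray, fixed, 126 x 126 mm, 40 mm high, walls and floor 5 mm. Origin at the centre of its underside, z up, x and y along its sides. It holds the lower layer, four cacti two by two. A fifth cactus saddled into the middle gap among the four has its centre about 70 to 73 mm above this origin.
- packed1_center (a point): Centre of the packed cactus in the tray's -x -y quarter; same kind and size as the one on the lid, loose, about 29 mm from the tray's middle in x and in y, centre 34 mm above the table.
- packed2_center (a point): Centre of the packed cactus in the tray's -x +y quarter; same kind and size as the one on the lid, loose, about 29 mm from the tray's middle in x and in y, centre 34 mm above the table.
- packed3_center (a point): Centre of the packed cactus in the tray's +x -y quarter; same kind and size as the one on the lid, loose, about 29 mm from the tray's middle in x and in y, centre 34 mm above the table.
- packed4_center (a point): Centre of the packed cactus in the tray's +x +y quarter; same kind and size as the one on the lid, loose, about 29 mm from the tray's middle in x and in y, centre 34 mm above the table.
- case: Wooden case, fixed, 240 (x) x 220 (y) x 110 mm high; origin at the centre of its underside, front (robot side) at -x, y left, z up. A 10 mm grey metal lid lies on it, top 120 mm above the table, hinged along the back top edge. On the front a lock box, 50 mm deep, 190 mm wide, top at 105 mm, carries the release knob. A bolt hidden inside may or may not have the lid caught; this cannot be seen.
- lid_handle (a point): Middle of the handle bar on the lid: a round steel bar 10 mm thick and 90 mm long between its two legs, along the case's y, 35 mm above the lid's top, near the front edge (205 mm in front of the hinge line, 45 mm above it when shut, 35 mm to the left of the case's middle). It turns with the lid.
- lid_hinge (a point): Middle of the lid's hinge line, at the case's back top edge, 110 mm above the table; the line runs along this point's y axis. The point turns with the lid.
- lid (a joint): Opening angle of the lid, rad: 0 shut, grows as the front edge rises, stop at 1.2. A caught lid has about 0.02 rad of play (4 to 5 mm at the handle) and then stands firm; a free lid goes on rising with about 2 to 3 N at the handle. It falls shut from any angle when let go.
- release_knob (a point): Grip point of the release knob, a black upright tab 16 mm (x) x 12 mm (y), rising to 38 mm above the lock box's top; this point is 24 mm above that top, 129 mm above the table, 147 mm in front of the case's middle and, at joint 0, 70 mm to the right (-y) of it.
- release (a joint): Travel of the release knob, m: 0 as found, slides 32 mm to the left along the case's +y, with about 2 to 4 N, and stays where it is left. Near the end of its travel (above 25 mm) it has drawn the bolt fully back and the lid is free.
- tape: Roll of packing tape lying flat, 96 mm across, 45 mm high; a bystander, loose. Origin at the centre of its underside.
- potted: Small cactus in a terracotta pot, 60 mm across, 80 mm high; a bystander, loose. Origin at the centre of its underside.
- spray: White bottle with black cap, 64 mm across, 170 mm high; a bystander, loose. Origin at the centre of its underside.
- carton: Small closed cardboard carton 120 x 90 x 70 mm; a bystander, loose. Origin at the centre of its underside.
- pot: Empty black plant pot, 80 mm across, 70 mm high; a bystander, loose. Origin at the centre of its underside.
- brush: Brush lying on the table, along its x; a bystander, loose. Origin at the centre of its underside.
- spool: Empty wooden spool, 60 mm across, 60 mm high; a bystander, loose. Origin at the centre of its underside.
Mind the look-alikes: they are no part of the job. What is shaped like the part that bears packed4_center but pink is not meant.

How it is judged (in metres and radians):
On the way, in this order (a step that is already met when the one before it is completed fails the run):
1. the cactus rests in the gap on top of the four in the tray, let go (x of cactus_center in the frame of tray between -0.016 and 0.016 m and y of cactus_center in the frame of tray between -0.016 and 0.016 m and z of cactus_center in the frame of tray between 0.064 and 0.079 m and horizontal distance between each of packed1_center, packed2_center, packed3_center, packed4_center and tray below 0.055 m and height (world z) of each of packed1_center, packed2_center, packed3_center, packed4_center below 0.042 m and contact force between the fingers and cactus below 0.1 N and linear speed of cactus below 0.03 m/s), for 0.2 s.
2. the lid has been tugged upward by its handle, the release knob not yet moved (value of joint lid above 0.01 rad and value of joint release below 0.005 m), for 0.1 s.
3. the lid is lifted well open (value of joint lid above 0.5 rad), for 0.2 s.
At the end, for the whole second after the job is handed in: The lid is held by the robot at its handle (grasp point within 60 mm of it), still, at 0.55 to 1.05 rad; the cactus rests in the middle gap on the four packed ones (within 16 mm of the tray's middle in x and y, centre 64 to 79 mm above the tray's underside), all four still in the tray on its floor (x of cactus_center in the frame of tray between -0.016 and 0.016 m and y of cactus_center in the frame of tray between -0.016 and 0.016 m and z of cactus_center in the frame of tray between 0.064 and 0.079 m and horizontal distance between each of packed1_center, packed2_center, packed3_center, packed4_center and tray below 0.055 m and height (world z) of each of packed1_center, packed2_center, packed3_center, packed4_center below 0.042 m and value of joint lid between 0.55 and 1.05 rad and distance between the grasp point and lid_handle below 0.06 m and velocity of joint lid between -0.1 and 0.1 rad/s and contact force between any of the fingers, the arm and lid above 0.5 N); the arm keeps its last pose, push and grip.
It fails at once if a bystander is moved by more than 30 mm (distance of any of tape, potted, spray, carton, pot, brush, spool from where it was at the start of the episode above 0.03 m).
It fails at once if the lid is lifted before the cactus has been taken across to the tray (value of joint lid above 0.06 rad and horizontal distance between cactus_center and tray above 0.05 m).
It also fails if it takes over 72 s, if anything falls off the work surface, if the arm or the gripper's body presses on something with over 40 N, if the wrist force passes 120 N, or if a joint passes its speed limit or range.

## Robot

A 6-joint arm with a two-finger parallel gripper is mounted at the origin on the work surface. World frame = base frame: x ahead of the robot, y to its left, z up, the work surface at z = 0. Lengths are in mm, angles in rad, forces in N, time in s.
With the tool pointing down it reaches from about 300 to 950 mm from the base axis. Payload 3.1 kg.
Tool frame: the origin (TCP) lies midway between the tips of the shut fingers; the grasp point (between the pads) lies bot.tcp_to_grasp behind it (bot.tcp_to_grasp is the distance from the TCP to the grasp point, in mm); z points along the fingers, y is the direction in which the jaws open and shut (so a half turn about z gives the same grasp; the last joint's range is limited). The gripper opens to 85 mm and grips with 20 to 120 N. Pads are 22 mm wide; open, the fingers measure 114 mm over their backs; the gripper's body (76 mm by 85 mm) begins 54 mm behind the grasp point. The pads swing forward as they close: fully open they stand 13 mm farther back than shut.
Start: joints at [-1.31, 0.308, 1.634, -0, 1.2, -0.07], TCP at [202.973, -591.129, 231.272] pointing down, gripper open.
Joint ranges: [-3.06, 3.06], [-0.79, 1.96], [0.05, 2.63], [-1.19, 4.34], [0.05, 2.64], [-2.94, 2.94]. Speed limits (rad/s): [2.79, 2.79, 3.14, 3.14, 3.14, 3.14].

## Interface

Orientations are given as a rotation vector (axis times angle).
In Python, from plant import sensors, vision, bot gives the robot as it stands.
- The arm moves only by the tool step_arm, never from a script. Its argument "plan" is a list of rows, each an object of numbers: "claw": the gripper command: -1 is shut, 1 is fully open, values between are in proportion; "dx", "dy", "dz": the shift along the world's x, y, z in units of 40 mm (1.0 is 40 mm); "rx", "ry", "rz": the turn, a rotation vector about the world's x, y, z in units of 8 degrees (1.0 is 8 degrees). In form: [{"claw": .., "dx": .., "dy": .., "dz": .., "rx": .., "ry": .., "rz": ..}, ...]. A call has 1 to 8 rows; each row shifts and turns the commanded pose from where the row before left it; what a row does not reach is not made up. A row lasts 1/8 s, in which the tool goes at most 62.5 mm and 10.7 degrees, less where a joint would pass 70% of its speed; a pose out of reach is approached as far as the arm can. A call is refused whole if a number of a shift passes 1 or a number of a turn 1, either way. A call with a gripper value outside its range is refused whole. The fingers move at their own pace and stop on an object; "force" is the grip in N (left out, the last holds). Time passes only in rows, so rows that do not move let the fingers close. It gives the time, the measured TCP pose, the force and the opening at its end, in the units of the state.
- sensors.get_state(): the state, without advancing time (a new reading comes with each control period).
- vision.read_camera(name): name is "side" or "top" or "wrist"; returns (picture, depth): 480x640x3 uint8, red, green, blue; 480x640 float32, mm along the optical axis (not along the pixel's ray), 0 where there is no reading.
- vision.camera_params(name): a dict with "fovy" (degrees; the focal length in pixels is half the picture's height over the tangent of half this angle, whatever the lens; pixels are square), "cx", "cy" (the principal point, pixels), "origin" and "rotation" of the camera in the world. Camera axes: x right, y up, looking along -z (the intrinsics and any distortion apply to the point x, -y, -z); pixel columns grow to the right and rows downward; lengths in mm; the calibration is good to about 2 mm. A picture is of the moment at which its call begins: read the wrist's pose just before it. camera_params takes no time and is no camera call; for the wrist camera it gives the pose at the moment of the call.
- bot.hand_in(): hands the job in, once; it reports no verdict.
The state is a dict: "clock": time; "q": joint angles; "qd": joint speeds; "joint_torque": joint torques, N m; "eef_pos": TCP position; "tcp_rot": TCP orientation; "contact_force": force on the tool from outside, world axes, zero at the start; "torque": the same for the moment, N m; "grip_width": finger opening in mm.
Only numpy, scipy, OpenCV 4.12 (cv2) and the standard library are available. Lean on these libraries where they do the work, as an engineer would, in place of code of your own. Each camera call takes 0.05 s, during which the arm holds its last target.

## Working session

There is one attempt and no reset: what is moved stays moved. The work goes in short steps, Python scripts to look and compute and a tool call to move; the robot and the scene stay as the last step left them, time stands still between calls to the robot, and variables do not carry over. Pictures are saved under pics/ and viewed, and the job is handed in when it is done.

Besides the shell and the picture viewer there is one more tool, called after "Call:" as name(argument=value, ...), one argument or row to a line, values as JSON. step_arm: Moves the arm, as the interface text tells. Its arguments: {"type":"object","properties":{"plan":{"type":"array"},"force":{"type":"number"}},"required":["plan"]}

```bash
mkdir -p pics; ls; python3 - <<'E'
from plant import sensors, vision, bot
import cv2
print(sensors.get_state()); print(bot.tcp_to_grasp)
for n in ("side","top"):
    im,d=vision.read_camera(n); cv2.imwrite(f"pics/{n}0.png",im[:,:,::-1]); print(n,vision.camera_params(n))
    import numpy as np; np.save(f"pics/{n}0.npy",d)
E
```

```text
pics
{'clock': 0.0, 'q': array([-1.30968499e+00,  3.09035002e-01,  1.63521669e+00,  6.03467532e-06,
        1.19969647e+00, -6.96911015e-02]), 'qd': array([-5.22143617e-05, -4.42358777e-04, -2.77491477e-03,  2.08611786e-03,
       -3.38927306e-05,  9.82664544e-04]), 'joint_torque': array([-6.07041275e-04, -4.15261567e+01, -2.76661921e+01, -2.05651741e-04,
        1.01309427e-02,  3.49442907e-06]), 'eef_pos': array([ 202.76540566, -590.30809788,  230.01404569]), 'tcp_rot': array([-3.09640467e+00, -5.16867678e-01,  3.44542442e-04]), 'contact_force': array([ 0.67650888,  1.06267422, -0.40142555]), 'torque': array([ 0.06946181, -0.01108685, -0.02236864]), 'grip_width': 85.33856982085268}
18.700000000000003
side {'fovy': 57.937963789151134, 'cx': 324.92291296199784, 'cy': 239.3289935573124, 'origin': array([188.30432983, 659.7912037 , 779.50485727]), 'rotation': array([ 0.28167908, -1.12065558, -2.38055035])}
top {'fovy': 52.773099073915176, 'cx': 315.2563822560322, 'cy': 241.08880181507425, 'origin': array([ 466.25083279,  -24.99116266, 1267.71852412]), 'rotation': array([ 0.09994178, -0.06170524, -1.59503147])}
```

View pics/top0.png

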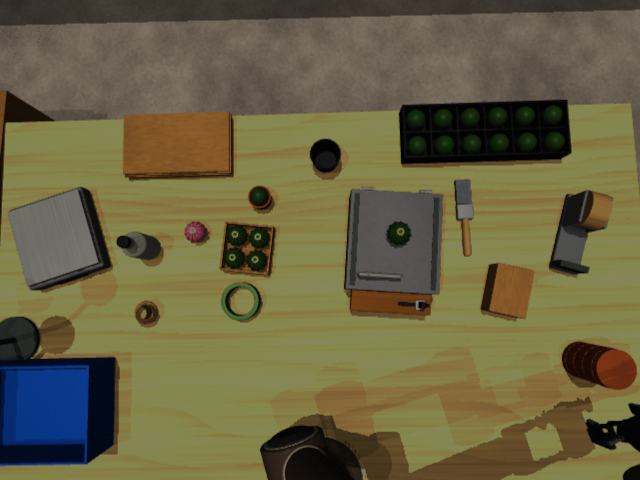

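View pics/side0.png

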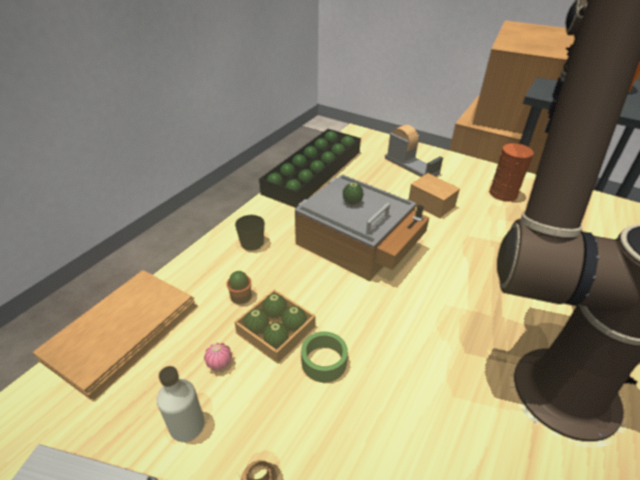

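The top picture shows the cactus on the lid at (399,233), handle bar at (380,276), knob at (420,305) and tray with four cacti at (248,249). Look-alikes are the pink cactus at (196,232), the potted one at (260,197) and the 12-cell black tray at (485,131). The cactus to move is the only green one on the grey lid. Next I'll take enlarged crops and measure.

```bash
cat > h.py <<'E'
import numpy as np, cv2
from scipy.spatial.transform import Rotation as R
def deproj(p,u,v,d):
    f=240/np.tan(np.radians(p['fovy']/2))
    c=np.array([(u-p['cx'])/f*d,-(v-p['cy'])/f*d,-d])
    return R.from_rotvec(p['rotation']).apply(c)+p['origin']
def ray_z(p,u,v,z):
    a=np.array(p['origin']);b=deproj(p,u,v,1000.)
    return a+(b-a)*(z-a[2])/(b[2]-a[2])
def proj(p,X):
    f=240/np.tan(np.radians(p['fovy']/2))
    c=R.from_rotvec(p['rotation']).inv().apply(np.array(X)-p['origin'])
    return p['cx']+f*c[0]/-c[2], p['cy']-f*c[1]/-c[2]
E
python3 - <<'E'
from plant import vision
from h import *
im=cv2.imread('pics/top0.png')
a=cv2.resize(im[180:330,330:460],None,fx=4.5,fy=4,interpolation=cv2.INTER_CUBIC)
a=cv2.resize(im[180:325,335:455],None,fx=4,fy=4,interpolation=cv2.INTER_CUBIC); cv2.imwrite('pics/c1.png',a)
a=cv2.resize(im[180:330,180:300],None,fx=4,fy=4,interpolation=cv2.INTER_CUBIC); cv2.imwrite('pics/c2.png',a)
p=vision.camera_params('top');d=np.load('pics/top0.npy')
for n,u,v in [('cactus',399,233),('lid',385,250),('handle',380,276),('box',375,300),('table',310,300)]:
    print(n,deproj(p,u,v,d[v,u]))
E
```

```text
cactus [ 592.02407701 -189.59573135  177.5674934 ]
lid [ 558.72726987 -163.10812119  123.34133841]
handle [ 496.69952231 -145.06233205  159.48926598]
box [ 441.60867195 -136.64493822  108.00014296]
table [443.39054072  21.61864927   0.93986166]
```

View pics/c1.png

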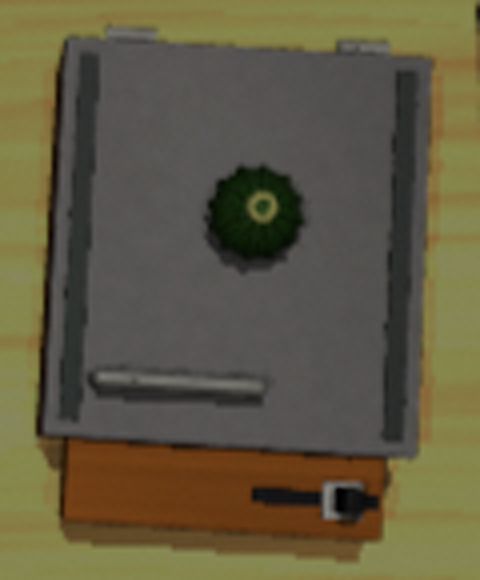

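View pics/c2.png

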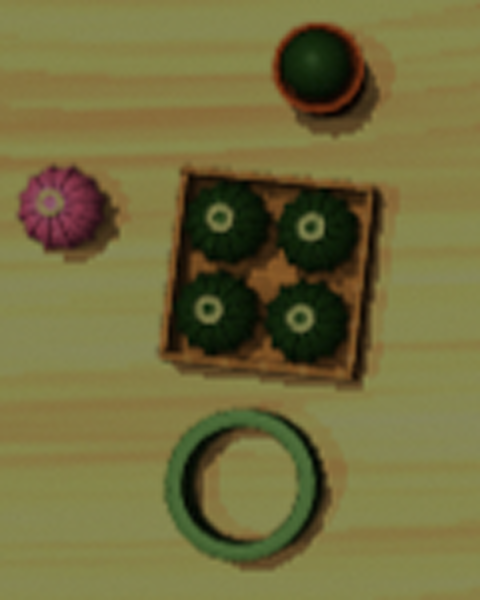

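```bash
python3 - <<'E'
from plant import vision
from h import *
np.set_printoptions(precision=1,suppress=True)
p=vision.camera_params('top')
def g(x,y,z,ox): return ray_z(p,ox+(x+.5)/4-.5,180+(y+.5)/4-.5,z)
L=[g(*c,120,335) for c in [(66,37),(433,60),(413,458),(40,437)]]
print('lid',L,np.mean(L,0)); 
for i in range(4): e=L[(i+1)%4]-L[i]; print(np.linalg.norm(e),np.degrees(np.arctan2(e[1],e[0])))
H=[g(*c,157,335) for c in [(92,380),(266,388)]]; print('handle',H,np.mean(H,0),np.linalg.norm(H[0]-H[1]),np.degrees(np.arctan2(*(H[0]-H[1])[:2])))
print('cactus apex',g(262,207,177,335),'ball',g(256,213,149,335))
print('knob',g(347,500,143,335))
T=[g(*c,40,180) for c in [(185,172),(380,188),(358,382),(164,357)]]
print('tray',T,np.mean(T,0))
for i in range(4): e=T[(i+1)%4]-T[i]; print(np.linalg.norm(e),np.degrees(np.arctan2(e[1],e[0])))
P=[g(*c,62,180) for c in [(220,217),(311,226),(209,309),(300,319)]]; print(P,np.mean(P,0))
# outline of cactus, side cam crop
im=cv2.imread('pics/side0.png')
cv2.imwrite('pics/s1.png',cv2.resize(im[165:285,280:440],None,fx=5,fy=5,interpolation=cv2.INTER_CUBIC))
cv2.imwrite('pics/s2.png',cv2.resize(im[280:370,200:360],None,fx=5,fy=5,interpolation=cv2.INTER_CUBIC))
E
```

```text
lid [array([708.7, -88. , 120. ]), array([ 688.2, -306.7,  120. ]), array([ 452. , -282.9,  120. ]), array([469.6, -65. , 120. ])] [ 579.6 -185.7  120. ]
219.63551536746243 -95.36903092258216
237.38554476533568 174.24996817429357
218.59003641856935 85.3763755379165
240.22457920463108 -5.491757950442672
handle [array([501.2, -94.4, 157. ]), array([ 494.1, -193.3,  157. ])] [ 497.7 -143.9  157. ] 99.11214409494002 4.088177275965902
cactus apex [ 595.7 -192.4  177. ] ball [ 595.6 -193.1  149. ]
knob [ 429.3 -238.9  143. ]
tray [array([647. , 232.2,  40. ]), array([633.1, 106.6,  40. ]), array([509.3, 122.6,  40. ]), array([528.4, 246.3,  40. ])] [579.4 176.9  40. ]
126.36309555019841 -96.31396124111939
124.8410070383014 172.64573229967812
125.18948582005025 81.24784866704543
119.49868376507526 -6.783672903787124
[array([614.5, 205.6,  62. ]), array([607.2, 148.1,  62. ]), array([556.6, 212.9,  62. ]), array([548.8, 155.7,  62. ])] [581.8 180.6  62. ]
```

View pics/s1.png

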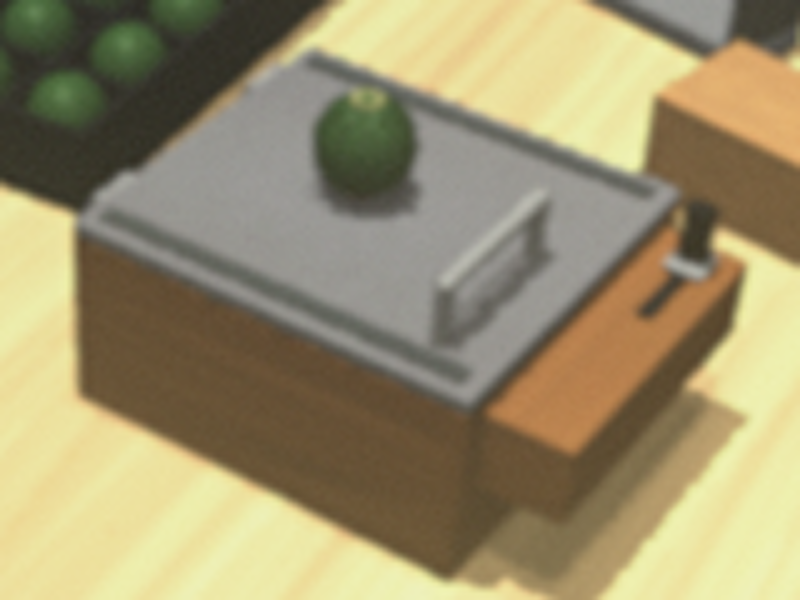

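View pics/s2.png

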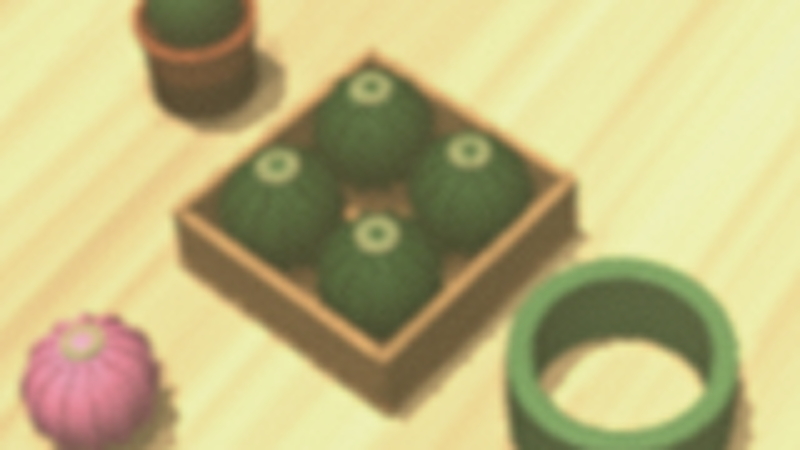

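```bash
python3 - <<'E'
from plant import vision
from h import *
np.set_printoptions(precision=1,suppress=True)
p=vision.camera_params('side')
def g(x,y,z,ox,oy): return ray_z(p,ox+(x+.5)/5-.5,oy+(y+.5)/5-.5,z)
P=[g(*c,62,200,280) for c in [(370,88),(277,164),(468,152),(377,233)]]; print(np.array(P),np.mean(P,0))
T=[g(*c,40,200,280) for c in [(372,52),(577,180),(383,360),(176,213)]]; print(np.array(T),np.mean(T,0))
print('apex',g(368,99,177,280,165),'ball',g(365,143,149,280,165))
H=[g(*c,158,280,165) for c in [(443,284),(543,196)]]; print(H,np.mean(H,0))
print('knob top',g(701,205,143,280,165))
L=np.array([g(*c,120,280,165) for c in [(80,225),(312,55),(680,190),(468,405)]]);print(L,L.mean(0))
# other-camera test: disparity of top depth
E
```

```text
[[608.6 148.   62. ]
 [616.5 204.3  62. ]
 [551.  155.7  62. ]
 [558.4 212.   62. ]] [583.6 180.   62. ]
[[633.9 113.5  40. ]
 [512.5 128.3  40. ]
 [529.7 249.5  40. ]
 [649.5 235.   40. ]] [581.4 181.6  40. ]
apex [ 597.5 -192.1  177. ] ball [ 598.1 -193.5  149. ]
[array([505.2, -96.1, 158. ]), array([ 495.1, -187.6,  158. ])] [ 500.1 -141.9  158. ]
knob top [ 431.1 -244.3  143. ]
[[ 705.4  -86.5  120. ]
 [ 685.4 -296.4  120. ]
 [ 454.4 -284.   120. ]
 [ 473.1  -65.1  120. ]] [ 579.6 -183.   120. ]
```

```bash
python3 - <<'E'
from plant import sensors
from h import *
s=sensors.get_state(); M=R.from_rotvec(s['tcp_rot']).as_matrix(); print(M.round(3)); y=M[:,1]; print(np.degrees(np.arctan2(y[1],y[0])))
t=np.array([597,-193,220.]); print((t-s['eef_pos'])/40)
E
```

```text
[[ 0.946  0.325 -0.001]
 [ 0.325 -0.946  0.002]
 [ 0.    -0.002 -1.   ]]
-71.04635345913573
[ 9.85516094  9.93511301 -0.25417941]
```

Call:
step_arm(
  plan=[
    {"claw":1,"dx":1,"dy":1,"rz":-0.4},
    {"claw":1,"dx":1,"dy":1,"rz":-0.4},
    {"claw":1,"dx":1,"dy":1,"rz":-0.4},
    {"claw":1,"dx":1,"dy":1,"rz":-0.4},
    {"claw":1,"dx":1,"dy":1,"rz":-0.4},
    {"claw":1,"dx":1,"dy":1,"rz":-0.4},
    {"claw":1,"dx":1,"dy":1,"rz":-0.4},
    {"claw":1,"dx":1,"dy":1,"rz":-0.4},
  ],
)

```text
$.plan[0]: bad value
```

Call:
step_arm(
  plan=[
    {"claw":1,"dx":1,"dy":1},
    {"claw":1,"dx":0.85,"dy":0.95},
    {"claw":1},
    {"claw":1},
  ],
  force=30,
)

```text
$.plan[0]: bad value
```

```bash
cat > look.py <<'E'
import sys
from plant import sensors, vision
from h import *
np.set_printoptions(precision=2,suppress=True)
s=sensors.get_state(); M=R.from_rotvec(s['tcp_rot']).as_matrix(); y=M[:,1]
print(s['clock'],s['eef_pos'],'jaw',np.degrees(np.arctan2(y[1],y[0])),'z',M[:,2],s['contact_force'],s['grip_width'],s['q'])
for n in sys.argv[2:]:
    p=vision.camera_params(n); im,d=vision.read_camera(n); cv2.imwrite(f'pics/{sys.argv[1]}_{n}.png',im[:,:,::-1]); np.save(f'pics/{sys.argv[1]}_{n}.npy',d); np.save(f'pics/{sys.argv[1]}_{n}_p.npy',p,allow_pickle=True)
    print(n,p)
E
python3 look.py a wrist
```

```text
0.1 [ 202.79 -590.4   230.17] jaw -71.04635345913573 z [-0.  0. -1.] [ 0.35  0.28 -0.  ] 85.19810150419215 [-1.31  0.31  1.64  0.    1.2  -0.07]
wrist {'fovy': 64.45199509700248, 'cx': 314.1100913453038, 'cy': 238.7512215483621, 'origin': array([ 269.02, -568.59,  373.14]), 'rotation': array([-0.24,  0.17, -1.23])}
```

View pics/a_wrist.png

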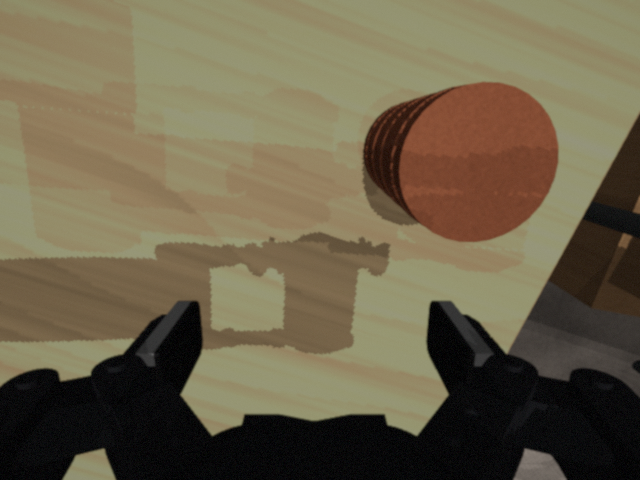

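The rows were refused and the arm has not moved, so the wrist view still shows the start. I'll give every key in full.

Call:
step_arm(
  plan=[
    {"claw":1,"dx":1,"dy":1,"dz":0,"rx":0,"ry":0,"rz":-0.4},
    {"claw":1,"dx":1,"dy":1,"dz":0,"rx":0,"ry":0,"rz":-0.4},
    {"claw":1,"dx":1,"dy":1,"dz":0,"rx":0,"ry":0,"rz":-0.4},
    {"claw":1,"dx":1,"dy":1,"dz":0,"rx":0,"ry":0,"rz":-0.4},
    {"claw":1,"dx":1,"dy":1,"dz":0,"rx":0,"ry":0,"rz":-0.4},
    {"claw":1,"dx":1,"dy":1,"dz":0,"rx":0,"ry":0,"rz":-0.4},
    {"claw":1,"dx":1,"dy":1,"dz":0,"rx":0,"ry":0,"rz":-0.4},
    {"claw":1,"dx":1,"dy":1,"dz":0,"rx":0,"ry":0,"rz":-0.4},
  ],
)

```text
clock: 1.15
eef_pos: [523.9, -269.6, 231.0]
tcp_rot: [3.136, -0.185, -0.0]
contact_force: [0.3, -0.7, 0.2]
grip_width: 85.6
```

Call:
step_arm(
  plan=[
    {"claw":1,"dx":1,"dy":1,"dz":0,"rx":0,"ry":0,"rz":0},
    {"claw":1,"dx":0.85,"dy":0.95,"dz":0,"rx":0,"ry":0,"rz":0},
    {"claw":1,"dx":0,"dy":0,"dz":0,"rx":0,"ry":0,"rz":0},
  ],
  force=30,
)

```text
clock: 1.52
eef_pos: [598.8, -189.9, 230.8]
tcp_rot: [-3.136, 0.174, -0.0]
contact_force: [-0.1, -0.7, -0.5]
grip_width: 85.4
```

```bash
python3 look.py b wrist
```

```text
1.525 [ 598.82 -189.94  230.76] jaw -96.36649864013103 z [ 0.  0. -1.] [-0.11 -0.65 -0.47] 85.4260927514442 [-0.38  0.31  1.63  0.    1.2   1.3 ]
wrist {'fovy': 64.45199509700248, 'cx': 314.1100913453038, 'cy': 238.7512215483621, 'origin': array([ 668.32, -198.56,  373.75]), 'rotation': array([-0.21,  0.23, -1.67])}
```

View pics/b_wrist.png

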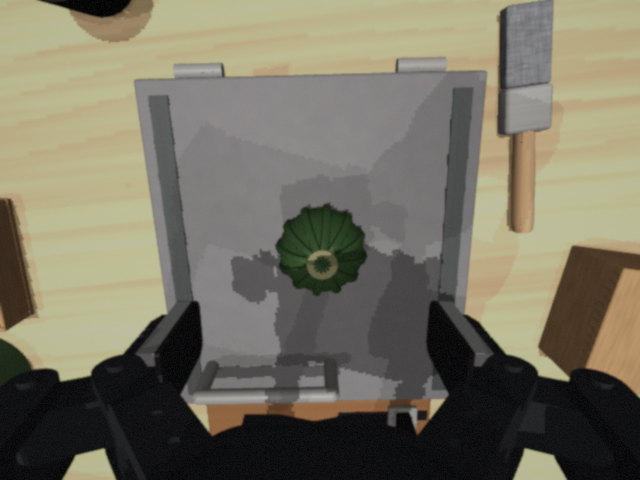

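The wrist view shows the cactus between the open jaws: crown ring at (321,264), ball centre at (321,249). The handle bar is at (265,396).

```bash
python3 - <<'E'
from h import *
p=np.load('pics/b_wrist_p.npy',allow_pickle=True).item()
print(ray_z(p,321,264,177),ray_z(p,321,249,149), ray_z(p,265,396,160), ray_z(p,340,397,160), ray_z(p,192,397,160))
for X in ([597,-193,177],[599,-190,212]): print(proj(p,X))
E
```

```text
[ 597.32768518 -194.62196017  177.        ] [ 597.01971079 -195.09631264  149.        ] [ 502.97675927 -147.63746324  160.        ] [ 496.70334652 -196.98052125  160.        ] [507.55086527 -99.39889754 160.        ]
(np.float64(318.1222758763557), np.float64(264.8669185439327))
(np.float64(311.9760742146237), np.float64(287.5723339169951))
```

Call:
step_arm(
  plan=[
    {"claw":1,"dx":0,"dy":-0.03,"dz":-1,"rx":0,"ry":0,"rz":0},
    {"claw":1,"dx":0,"dy":0,"dz":-0.75,"rx":0,"ry":0,"rz":0},
    {"claw":1,"dx":0,"dy":0,"dz":-0.5,"rx":0,"ry":0,"rz":0},
    {"claw":1,"dx":0,"dy":0,"dz":-0.25,"rx":0,"ry":0,"rz":0},
    {"claw":1,"dx":0,"dy":0,"dz":0,"rx":0,"ry":0,"rz":0},
    {"claw":1,"dx":0,"dy":0,"dz":0,"rx":0,"ry":0,"rz":0},
  ],
)

```text
clock: 2.33
eef_pos: [597.9, -194.9, 132.6]
tcp_rot: [3.136, -0.182, 0.004]
contact_force: [-0.3, -1.0, 0.4]
grip_width: 85.5
```

Call:
step_arm(
  plan=[
    {"claw":-1,"dx":0,"dy":0,"dz":0,"rx":0,"ry":0,"rz":0},
    {"claw":-1,"dx":0,"dy":0,"dz":0,"rx":0,"ry":0,"rz":0},
    {"claw":-1,"dx":0,"dy":0,"dz":0,"rx":0,"ry":0,"rz":0},
    {"claw":-1,"dx":0,"dy":0,"dz":0,"rx":0,"ry":0,"rz":0},
    {"claw":-1,"dx":0,"dy":0,"dz":0,"rx":0,"ry":0,"rz":0},
    {"claw":-1,"dx":0,"dy":0,"dz":0,"rx":0,"ry":0,"rz":0},
    {"claw":-1,"dx":0,"dy":0,"dz":0,"rx":0,"ry":0,"rz":0},
    {"claw":-1,"dx":0,"dy":0,"dz":0,"rx":0,"ry":0,"rz":0},
  ],
  force=30,
)

```text
clock: 3.32
eef_pos: [597.7, -194.5, 132.5]
tcp_rot: [3.136, -0.182, 0.003]
contact_force: [-0.7, 1.2, 5.3]
grip_width: 54.4
```

```bash
python3 look.py c wrist
```

```text
3.325 [ 597.69 -194.49  132.47] jaw -96.64222689193892 z [ 0. -0. -1.] [-0.73  1.21  5.3 ] 54.424143925977305 [-0.38  0.42  1.7   0.    1.02  1.3 ]
wrist {'fovy': 64.45199509700248, 'cx': 314.1100913453038, 'cy': 238.7512215483621, 'origin': array([ 666.97, -203.25,  275.56]), 'rotation': array([-0.21,  0.23, -1.67])}
```

View pics/c_wrist.png

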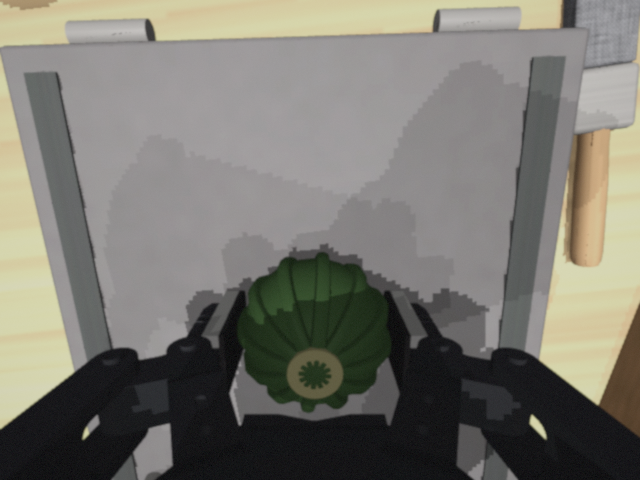

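The cactus is held (opening 54.4 mm, crown at (315,375)). Lifting a little to check the hold.

Call:
step_arm(
  plan=[
    {"claw":-1,"dx":0,"dy":0,"dz":0.2,"rx":0,"ry":0,"rz":0},
    {"claw":-1,"dx":0,"dy":0,"dz":0.4,"rx":0,"ry":0,"rz":0},
    {"claw":-1,"dx":0,"dy":0,"dz":0.7,"rx":0,"ry":0,"rz":0},
    {"claw":-1,"dx":0,"dy":0,"dz":0.7,"rx":0,"ry":0,"rz":0},
    {"claw":-1,"dx":0,"dy":0,"dz":0,"rx":0,"ry":0,"rz":0},
    {"claw":-1,"dx":0,"dy":0,"dz":0,"rx":0,"ry":0,"rz":0},
  ],
)

```text
clock: 4.12
eef_pos: [596.3, -194.1, 210.5]
tcp_rot: [-3.136, 0.182, 0.002]
contact_force: [-0.4, -0.8, -1.2]
grip_width: 54.7
```

```bash
python3 look.py d wrist side
```

```text
4.125 [ 596.33 -194.08  210.5 ] jaw -96.64794963457625 z [-0.  0. -1.] [-0.36 -0.85 -1.23] 54.65539548824143 [-0.38  0.33  1.65  0.    1.16  1.3 ]
wrist {'fovy': 64.45199509700248, 'cx': 314.1100913453038, 'cy': 238.7512215483621, 'origin': array([ 666.01, -202.99,  353.4 ]), 'rotation': array([-0.21,  0.24, -1.67])}
side {'fovy': 57.937963789151134, 'cx': 324.92291296199784, 'cy': 239.3289935573124, 'origin': array([188.3 , 659.79, 779.5 ]), 'rotation': array([ 0.28, -1.12, -2.38])}
```

View pics/d_wrist.png

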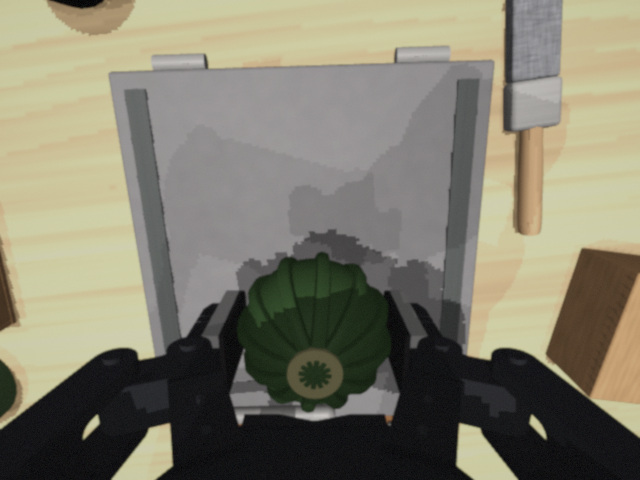

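View pics/d_side.png

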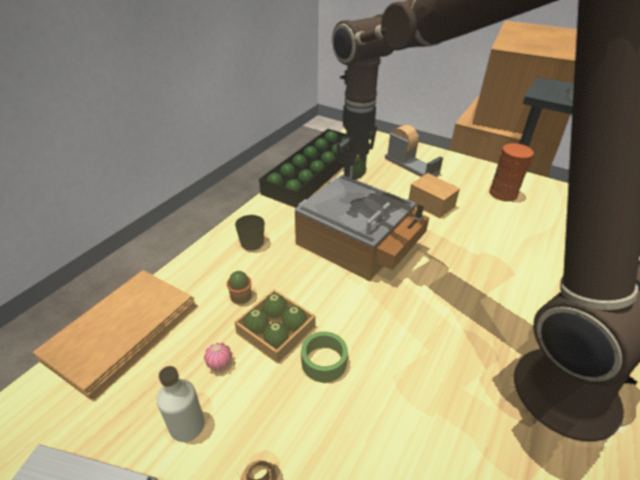

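Call:
step_arm(
  plan=[
    {"claw":-1,"dx":0,"dy":0.5,"dz":0,"rx":0,"ry":0,"rz":0},
    {"claw":-1,"dx":-0.05,"dy":1,"dz":0,"rx":0,"ry":0,"rz":0},
    {"claw":-1,"dx":-0.05,"dy":1,"dz":0,"rx":0,"ry":0,"rz":0},
    {"claw":-1,"dx":-0.05,"dy":1,"dz":0,"rx":0,"ry":0,"rz":0},
    {"claw":-1,"dx":-0.05,"dy":1,"dz":0,"rx":0,"ry":0,"rz":0},
    {"claw":-1,"dx":-0.05,"dy":1,"dz":0,"rx":0,"ry":0,"rz":0},
    {"claw":-1,"dx":-0.05,"dy":1,"dz":0,"rx":0,"ry":0,"rz":0},
    {"claw":-1,"dx":-0.05,"dy":1,"dz":0,"rx":0,"ry":0,"rz":0},
  ],
)

```text
clock: 5.22
eef_pos: [581.7, 108.2, 210.4]
tcp_rot: [-3.136, 0.181, 0.003]
contact_force: [-0.4, -0.6, -0.4]
grip_width: 54.5
```

Call:
step_arm(
  plan=[
    {"claw":-1,"dx":-0.02,"dy":0.9,"dz":0,"rx":0,"ry":0,"rz":0},
    {"claw":-1,"dx":0,"dy":0.6,"dz":-0.3,"rx":0,"ry":0,"rz":0},
    {"claw":-1,"dx":0,"dy":0.35,"dz":-0.5,"rx":0,"ry":0,"rz":0},
    {"claw":-1,"dx":0,"dy":0,"dz":-0.5,"rx":0,"ry":0,"rz":0},
    {"claw":-1,"dx":0,"dy":0,"dz":0,"rx":0,"ry":0,"rz":0},
    {"claw":-1,"dx":0,"dy":0,"dz":0,"rx":0,"ry":0,"rz":0},
  ],
)

```text
clock: 5.98
eef_pos: [582.3, 178.7, 159.0]
tcp_rot: [3.136, -0.184, -0.001]
contact_force: [0.4, 0.4, -1.8]
grip_width: 54.3
```

```bash
python3 look.py e wrist side top
```

```text
5.975 [582.32 178.7  159.  ] jaw -96.71779824341728 z [-0. -0. -1.] [ 0.42  0.41 -1.77] 54.26765801951279 [ 0.23  0.35  1.73 -0.    1.06  1.91]
wrist {'fovy': 64.45199509700248, 'cx': 314.1100913453038, 'cy': 238.7512215483621, 'origin': array([651.87, 169.83, 301.96]), 'rotation': array([-0.21,  0.24, -1.68])}
side {'fovy': 57.937963789151134, 'cx': 324.92291296199784, 'cy': 239.3289935573124, 'origin': array([188.3 , 659.79, 779.5 ]), 'rotation': array([ 0.28, -1.12, -2.38])}
top {'fovy': 52.773099073915176, 'cx': 315.2563822560322, 'cy': 241.08880181507425, 'origin': array([ 466.25,  -24.99, 1267.72]), 'rotation': array([ 0.1 , -0.06, -1.6 ])}
```

View pics/e_wrist.png

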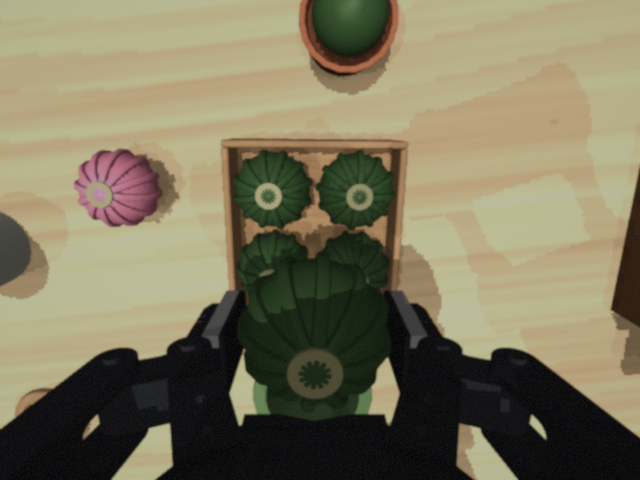

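View pics/e_side.png

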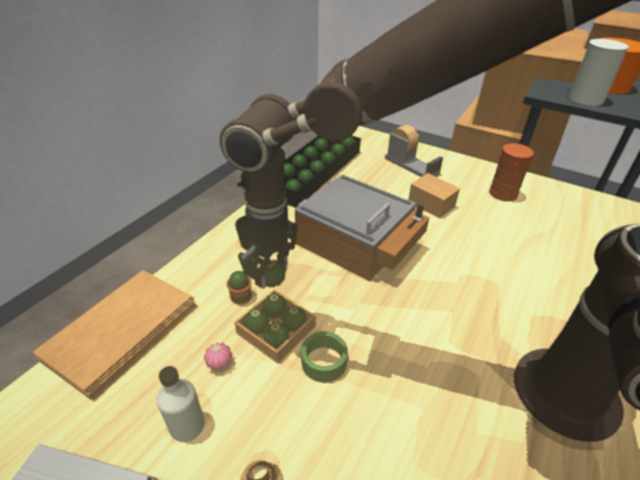

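The wrist view shows the packed back pair's crowns at (268,196) and (360,197), and the tray's back corners at (222,141) and (407,143).

```bash
python3 - <<'E'
from h import *
p=np.load('pics/e_wrist_p.npy',allow_pickle=True).item()
a=ray_z(p,268,196,62);b=ray_z(p,360,197,62);c=ray_z(p,222,141,40);d=ray_z(p,407,143,40)
print(a,b,c,d, (c+d)/2, np.linalg.norm(c-d))
e=(c-d)/np.linalg.norm(c-d); n=np.array([-e[1],e[0],0]); n*=np.sign(n[0]); print('yaw',np.degrees(np.arctan2(n[1],n[0])),'ctr',(c+d)/2-63*n,(a+b)/2-29*n)
print(ray_z(p,315,375,159+16.5+28.5))
E
```

```text
[614.61939315 203.19600887  62.        ] [607.17322545 145.19519743  62.        ] [651.32716197 231.17262925  40.        ] [635.70200061 108.72890445  40.        ] [643.51458129 169.95076685  40.        ] 123.43666963179548
yaw -7.272264243138588 ctr [581.02136363 177.92558639  40.        ] [582.12959006 177.86655183  62.        ]
[581.73086964 177.57002611 204.        ]
```

Aligned within about 2 mm. Descending.

Call:
step_arm(
  plan=[
    {"claw":-1,"dx":0,"dy":0,"dz":-0.6,"rx":0,"ry":0,"rz":0},
    {"claw":-1,"dx":0,"dy":0,"dz":-0.7,"rx":0,"ry":0,"rz":0},
    {"claw":-1,"dx":0,"dy":0,"dz":-0.6,"rx":0,"ry":0,"rz":0},
    {"claw":-1,"dx":0,"dy":0,"dz":-0.35,"rx":0,"ry":0,"rz":0},
    {"claw":-1,"dx":0,"dy":0,"dz":-0.15,"rx":0,"ry":0,"rz":0},
    {"claw":-1,"dx":0,"dy":0,"dz":-0.1,"rx":0,"ry":0,"rz":0},
    {"claw":-1,"dx":0,"dy":0,"dz":0,"rx":0,"ry":0,"rz":0},
    {"claw":-1,"dx":0,"dy":0,"dz":0,"rx":0,"ry":0,"rz":0},
  ],
)

```text
clock: 7.12
eef_pos: [582.8, 179.8, 60.1]
tcp_rot: [-3.136, 0.182, -0.002]
contact_force: [-0.4, -0.3, -2.2]
grip_width: 54.0
```

Call:
step_arm(
  plan=[
    {"claw":-1,"dx":0,"dy":0,"dz":-0.06,"rx":0,"ry":0,"rz":0},
    {"claw":-1,"dx":0,"dy":0,"dz":-0.04,"rx":0,"ry":0,"rz":0},
    {"claw":-1,"dx":0,"dy":0,"dz":0,"rx":0,"ry":0,"rz":0},
    {"claw":-1,"dx":0,"dy":0,"dz":0,"rx":0,"ry":0,"rz":0},
  ],
)

```text
clock: 7.62
eef_pos: [582.9, 179.7, 55.9]
tcp_rot: [-3.136, 0.182, -0.002]
contact_force: [0.8, -0.3, 2.5]
grip_width: 54.6
```

```bash
python3 look.py f wrist side
python3 - <<'E'
import cv2
im=cv2.imread('pics/f_side.png'); cv2.imwrite('pics/f_s.png',cv2.resize(im[210:370,200:360],None,fx=3.7,fy=3.7,interpolation=cv2.INTER_CUBIC))
E
```

```text
7.625 [582.91 179.68  55.91] jaw -96.64465200346754 z [ 0.  0. -1.] [ 0.78 -0.29  2.5 ] 54.613696604505655 [ 0.23  0.49  1.78 -0.    0.87  1.91]
wrist {'fovy': 64.45199509700248, 'cx': 314.1100913453038, 'cy': 238.7512215483621, 'origin': array([652.2 , 170.82, 199.  ]), 'rotation': array([-0.21,  0.23, -1.67])}
side {'fovy': 57.937963789151134, 'cx': 324.92291296199784, 'cy': 239.3289935573124, 'origin': array([188.3 , 659.79, 779.5 ]), 'rotation': array([ 0.28, -1.12, -2.38])}
```

View pics/f_wrist.png

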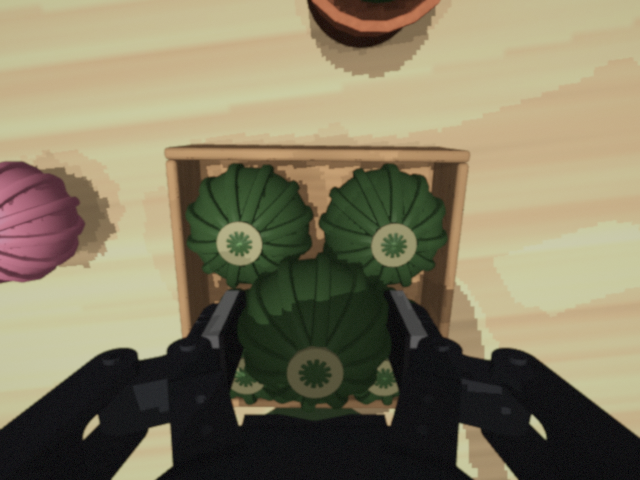

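View pics/f_s.png

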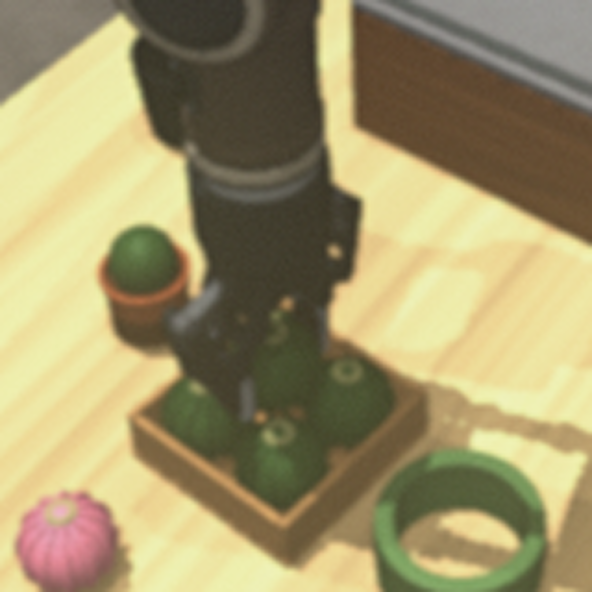

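The cactus touches the four (about 4 N) and sits centred between the rear pair in the wrist view. Letting go gently.

Call:
step_arm(
  plan=[
    {"claw":0.35,"dx":0,"dy":0,"dz":0,"rx":0,"ry":0,"rz":0},
    {"claw":0.45,"dx":0,"dy":0,"dz":0,"rx":0,"ry":0,"rz":0},
    {"claw":0.55,"dx":0,"dy":0,"dz":0,"rx":0,"ry":0,"rz":0},
    {"claw":0.7,"dx":0,"dy":0,"dz":0,"rx":0,"ry":0,"rz":0},
    {"claw":0.7,"dx":0,"dy":0,"dz":0,"rx":0,"ry":0,"rz":0},
    {"claw":0.7,"dx":0,"dy":0,"dz":0,"rx":0,"ry":0,"rz":0},
  ],
)

```text
clock: 8.48
eef_pos: [582.2, 179.7, 55.3]
tcp_rot: [3.136, -0.182, -0.0]
contact_force: [0.1, -0.2, 0.8]
grip_width: 72.7
```

```bash
python3 look.py g wrist
```

```text
8.475 [582.15 179.67  55.28] jaw -96.64607600010459 z [-0. -0. -1.] [ 0.07 -0.19  0.84] 72.65100285385229 [ 0.23  0.49  1.78 -0.    0.87  1.91]
wrist {'fovy': 64.45199509700248, 'cx': 314.1100913453038, 'cy': 238.7512215483621, 'origin': array([651.68, 170.84, 198.25]), 'rotation': array([-0.21,  0.23, -1.67])}
```

View pics/g_wrist.png

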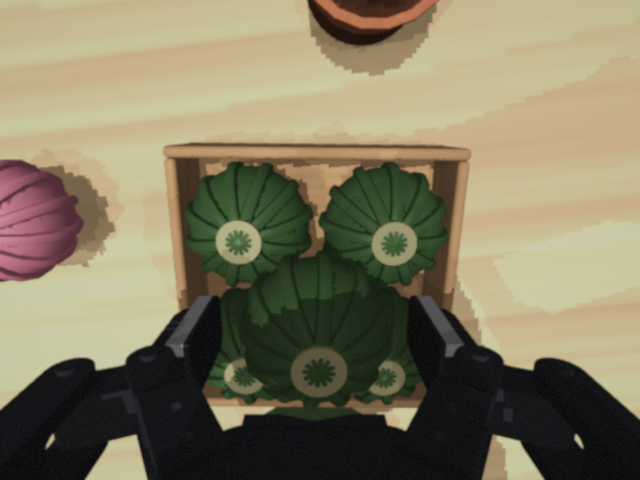

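The released cactus stays put, all four crowns visible around it ((239,243), (394,243), (243,377), (388,380)). Rising and heading to the handle.

Call:
step_arm(
  plan=[
    {"claw":0.85,"dx":0,"dy":0,"dz":0.2,"rx":0,"ry":0,"rz":0},
    {"claw":0.85,"dx":0,"dy":0,"dz":0.4,"rx":0,"ry":0,"rz":0},
    {"claw":0.85,"dx":0,"dy":0,"dz":0.8,"rx":0,"ry":0,"rz":0},
    {"claw":0.85,"dx":0,"dy":0,"dz":1,"rx":0,"ry":0,"rz":0},
    {"claw":0.85,"dx":0,"dy":0,"dz":1,"rx":0,"ry":0,"rz":0},
    {"claw":0.85,"dx":0,"dy":0,"dz":0.5,"rx":0,"ry":0,"rz":0},
    {"claw":0.85,"dx":0,"dy":0,"dz":0,"rx":0,"ry":0,"rz":0},
  ],
)

```text
clock: 9.4
eef_pos: [583.5, 180.0, 213.8]
tcp_rot: [-3.135, 0.182, -0.007]
contact_force: [-0.1, 0.0, 0.1]
grip_width: 78.7
```

Call:
step_arm(
  plan=[
    {"claw":0.5,"dx":-0.25,"dy":-1,"dz":0,"rx":0,"ry":0,"rz":0.95},
    {"claw":0.3,"dx":-0.25,"dy":-1,"dz":0,"rx":0,"ry":0,"rz":0.95},
    {"claw":0,"dx":-0.25,"dy":-1,"dz":0,"rx":0,"ry":0,"rz":0.95},
    {"claw":0,"dx":-0.25,"dy":-1,"dz":0,"rx":0,"ry":0,"rz":0.95},
    {"claw":0,"dx":-0.25,"dy":-1,"dz":0,"rx":0,"ry":0,"rz":0.95},
    {"claw":0,"dx":-0.25,"dy":-1,"dz":0,"rx":0,"ry":0,"rz":0.95},
    {"claw":0,"dx":-0.25,"dy":-1,"dz":0,"rx":0,"ry":0,"rz":0.95},
    {"claw":0,"dx":-0.25,"dy":-0.5,"dz":0,"rx":0,"ry":0,"rz":0.95},
  ],
)

```text
clock: 10.4
eef_pos: [500.2, -121.7, 208.9]
tcp_rot: [-2.793, -1.432, 0.005]
contact_force: [0.0, 0.9, 0.1]
grip_width: 42.6
```

Call:
step_arm(
  plan=[
    {"claw":0,"dx":0,"dy":-0.3,"dz":0,"rx":0,"ry":0,"rz":0.95},
    {"claw":0,"dx":0,"dy":-0.2,"dz":0,"rx":0,"ry":0,"rz":0.95},
    {"claw":0,"dx":0,"dy":0,"dz":0,"rx":0,"ry":0,"rz":0.95},
    {"claw":0,"dx":0,"dy":0,"dz":0,"rx":0,"ry":0,"rz":0.9},
    {"claw":0,"dx":0,"dy":0,"dz":0,"rx":0,"ry":0,"rz":0},
    {"claw":0,"dx":0,"dy":0,"dz":0,"rx":0,"ry":0,"rz":0},
  ],
)

```text
clock: 11.15
eef_pos: [501.4, -140.0, 210.0]
tcp_rot: [-2.332, -2.102, 0.002]
contact_force: [-0.3, 1.1, -0.6]
grip_width: 42.8
```

```bash
python3 look.py i wrist top
```

```text
11.15 [ 501.41 -140.    210.04] jaw -5.944394730924435 z [-0.  0. -1.] [-0.25  1.12 -0.58] 42.757478213806316 [-0.36  0.13  1.9   0.    1.12 -0.25]
wrist {'fovy': 64.45199509700248, 'cx': 314.1100913453038, 'cy': 238.7512215483621, 'origin': array([508.74, -71.  , 353.06]), 'rotation': array([-0.28,  0.02, -0.1 ])}
top {'fovy': 52.773099073915176, 'cx': 315.2563822560322, 'cy': 241.08880181507425, 'origin': array([ 466.25,  -24.99, 1267.72]), 'rotation': array([ 0.1 , -0.06, -1.6 ])}
```

View pics/i_wrist.png

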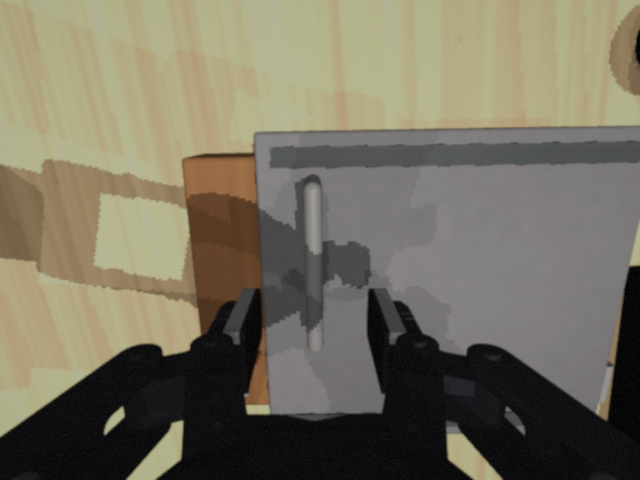

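View pics/i_top.png

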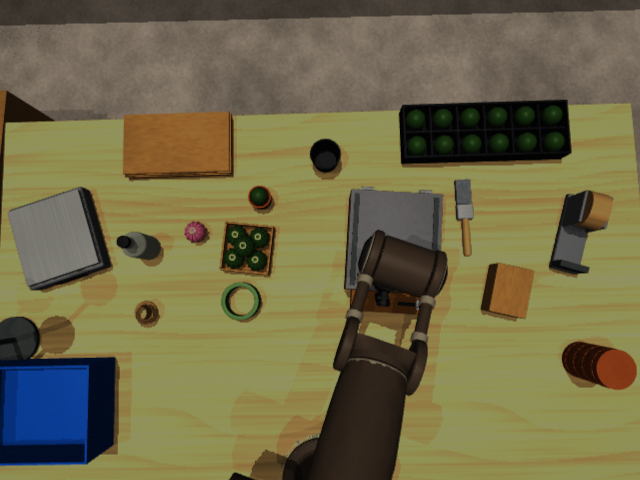

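The top view shows the cactus saddled amid the four at (243,245). The wrist view shows the handle bar from (313,182) to (316,345), between the jaws.

```bash
python3 - <<'E'
from h import *
p=np.load('pics/i_wrist_p.npy',allow_pickle=True).item()
a=ray_z(p,312.5,185,159);b=ray_z(p,315.5,343,159);print(a,b,(a+b)/2)
t=np.load('pics/i_top_p.npy',allow_pickle=True).item()
print(ray_z(t,243,245,100))
im=cv2.imread('pics/i_top.png');cv2.imwrite('pics/i_t.png',cv2.resize(im[210:290,205:285],None,fx=7,fy=7,interpolation=cv2.INTER_CUBIC))
E
```

```text
[504.68413065 -98.29321285 159.        ] [ 496.94702435 -189.02011218  159.        ] [ 500.8155775  -143.65666251  159.        ]
[582.01389357 178.028507   100.        ]
```

View pics/i_t.png

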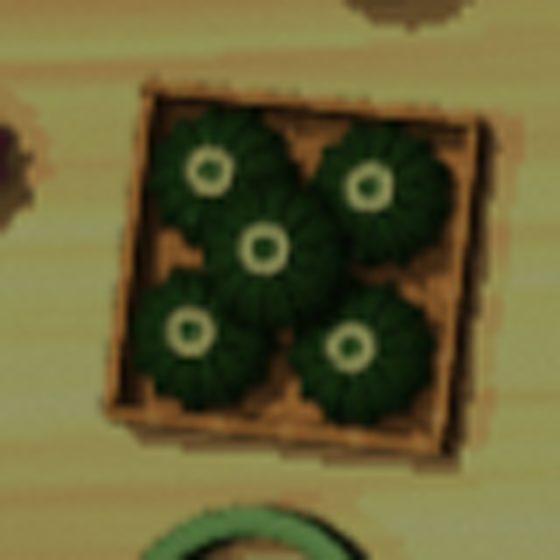

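Call:
step_arm(
  plan=[
    {"claw":0,"dx":-0.02,"dy":-0.09,"dz":-0.6,"rx":0,"ry":0,"rz":0.08},
    {"claw":0,"dx":0,"dy":0,"dz":-0.6,"rx":0,"ry":0,"rz":0},
    {"claw":0,"dx":0,"dy":0,"dz":-0.4,"rx":0,"ry":0,"rz":0},
    {"claw":0,"dx":0,"dy":0,"dz":-0.25,"rx":0,"ry":0,"rz":0},
    {"claw":0,"dx":0,"dy":0,"dz":0,"rx":0,"ry":0,"rz":0},
    {"claw":0,"dx":0,"dy":0,"dz":0,"rx":0,"ry":0,"rz":0},
  ],
)

```text
clock: 12.0
eef_pos: [502.1, -144.2, 138.0]
tcp_rot: [2.319, 2.117, 0.001]
contact_force: [0.7, -0.8, -0.1]
grip_width: 42.9
```

Call:
step_arm(
  plan=[
    {"claw":-0.5,"dx":0,"dy":0,"dz":0,"rx":0,"ry":0,"rz":0},
    {"claw":-1,"dx":0,"dy":0,"dz":0,"rx":0,"ry":0,"rz":0},
    {"claw":-1,"dx":0,"dy":0,"dz":0,"rx":0,"ry":0,"rz":0},
    {"claw":-1,"dx":0,"dy":0,"dz":0,"rx":0,"ry":0,"rz":0},
    {"claw":-1,"dx":0,"dy":0,"dz":0,"rx":0,"ry":0,"rz":0},
    {"claw":-1,"dx":0,"dy":0,"dz":0,"rx":0,"ry":0,"rz":0},
    {"claw":-1,"dx":0,"dy":0,"dz":0,"rx":0,"ry":0,"rz":0},
    {"claw":-1,"dx":0,"dy":0,"dz":0,"rx":0,"ry":0,"rz":0},
  ],
  force=30,
)

```text
clock: 13.0
eef_pos: [500.5, -143.9, 137.9]
tcp_rot: [-2.319, -2.118, 0.002]
contact_force: [-4.7, 0.4, 6.6]
grip_width: 9.0
```

```bash
python3 look.py j wrist
```

```text
13.0 [ 500.5  -143.94  137.92] jaw -5.183550450966587 z [-0.  0. -1.] [-4.67  0.4   6.61] 8.989845728898736 [-0.36  0.22  1.95 -0.    0.97 -0.27]
wrist {'fovy': 64.45199509700248, 'cx': 314.1100913453038, 'cy': 238.7512215483621, 'origin': array([506.91, -74.74, 280.9 ]), 'rotation': array([-0.28,  0.01, -0.09])}
```

View pics/j_wrist.png

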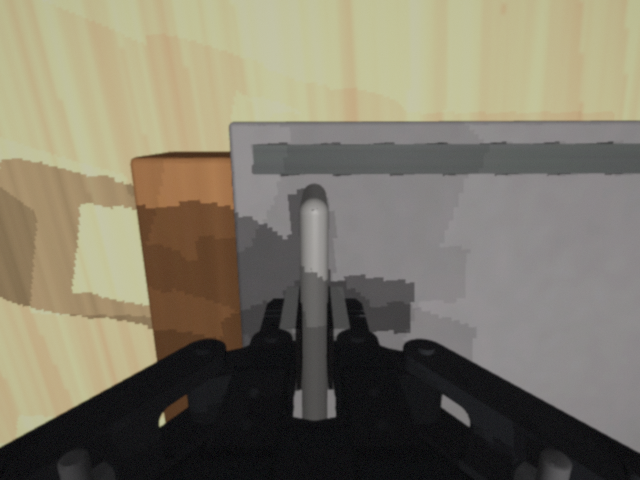

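The bar is between the pads (opening 9 mm). Now the tug: 6 mm in small steps.

Call:
step_arm(
  plan=[
    {"claw":-1,"dx":0,"dy":0,"dz":0.04,"rx":0,"ry":0,"rz":0},
    {"claw":-1,"dx":0,"dy":0,"dz":0.04,"rx":0,"ry":0,"rz":0},
    {"claw":-1,"dx":0,"dy":0,"dz":0.03,"rx":0,"ry":0,"rz":0},
    {"claw":-1,"dx":0,"dy":0,"dz":0,"rx":0,"ry":0,"rz":0},
    {"claw":-1,"dx":0,"dy":0,"dz":0,"rx":0,"ry":0,"rz":0},
  ],
)

```text
clock: 13.68
eef_pos: [501.3, -144.0, 141.6]
tcp_rot: [-2.32, -2.118, 0.0]
contact_force: [-0.1, -1.4, -2.8]
grip_width: 8.6
```

Call:
step_arm(
  plan=[
    {"claw":-1,"dx":0,"dy":0,"dz":0.04,"rx":0,"ry":0,"rz":0},
    {"claw":-1,"dx":0,"dy":0,"dz":0.04,"rx":0,"ry":0,"rz":0},
    {"claw":-1,"dx":0,"dy":0,"dz":0,"rx":0,"ry":0,"rz":0},
    {"claw":-1,"dx":0,"dy":0,"dz":0,"rx":0,"ry":0,"rz":0},
  ],
)

```text
clock: 14.18
eef_pos: [502.2, -144.1, 145.3]
tcp_rot: [2.319, 2.117, 0.002]
contact_force: [2.0, -1.2, -2.3]
grip_width: 8.6
```

Call:
step_arm(
  plan=[
    {"claw":-1,"dx":0.01,"dy":0,"dz":0.05,"rx":0,"ry":0,"rz":0},
    {"claw":-1,"dx":0.01,"dy":0,"dz":0.05,"rx":0,"ry":0,"rz":0},
    {"claw":-1,"dx":0,"dy":0,"dz":0,"rx":0,"ry":0,"rz":0},
    {"claw":-1,"dx":0,"dy":0,"dz":0,"rx":0,"ry":0,"rz":0},
  ],
)

```text
clock: 14.68
eef_pos: [503.2, -144.2, 149.3]
tcp_rot: [2.319, 2.117, 0.002]
contact_force: [5.8, -1.5, -4.2]
grip_width: 8.7
```

```bash
python3 look.py k wrist side
python3 - <<'E'
import cv2
im=cv2.imread('pics/k_side.png'); cv2.imwrite('pics/k_s.png',cv2.resize(im[165:285,280:440],None,fx=5,fy=5,interpolation=cv2.INTER_CUBIC))
E
```

```text
14.675 [ 503.18 -144.2   149.27] jaw -5.210924377453795 z [ 0. -0. -1.] [ 5.76 -1.5  -4.23] 8.72255517788619 [-0.36  0.21  1.94  0.    0.99 -0.27]
wrist {'fovy': 64.45199509700248, 'cx': 314.1100913453038, 'cy': 238.7512215483621, 'origin': array([508.99, -74.87, 292.24]), 'rotation': array([-0.28,  0.01, -0.09])}
side {'fovy': 57.937963789151134, 'cx': 324.92291296199784, 'cy': 239.3289935573124, 'origin': array([188.3 , 659.79, 779.5 ]), 'rotation': array([ 0.28, -1.12, -2.38])}
```

View pics/k_s.png

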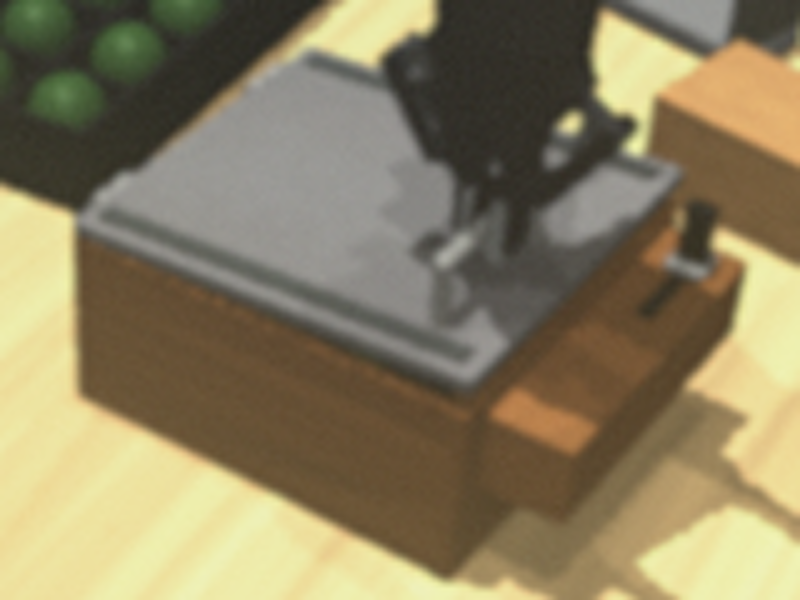

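View pics/k_wrist.png

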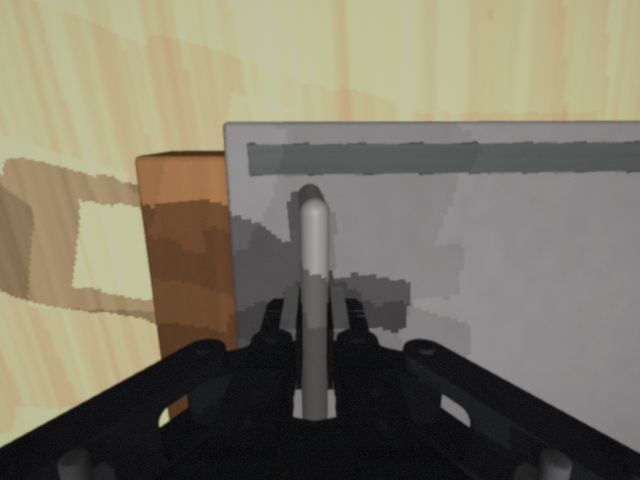

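The tug went past the play: 11.4 mm at the handle (about 0.055 rad) with only some 3–4 N. The lid's front corner rose in the side crop from (468,405) to about (465,385). So the lid is not caught, and the knob stays untouched. Working out the arc.

```bash
python3 - <<'E'
import numpy as np
th=np.concatenate([[.055],np.linspace(.055,.75,17)[1:]])
r=205*(1-np.cos(th))+45*np.sin(th); z=205*np.sin(th)-45*(1-np.cos(th))
r[0]=.8
y=np.radians(-5.2)
for i in range(1,17): print(i,round(th[i],3),np.round(np.array([(r[i]-r[i-1])*np.cos(y),(r[i]-r[i-1])*np.sin(y),z[i]-z[i-1]])/40,3))
print(r[-1],z[-1])
E
```

```text
1 0.098 [ 0.115 -0.01   0.218]
2 0.142 [ 0.075 -0.007  0.215]
3 0.185 [ 0.084 -0.008  0.212]
4 0.229 [ 0.093 -0.008  0.208]
5 0.272 [ 0.102 -0.009  0.204]
6 0.316 [ 0.111 -0.01   0.199]
7 0.359 [ 0.119 -0.011  0.194]
8 0.402 [ 0.128 -0.012  0.188]
9 0.446 [ 0.136 -0.012  0.183]
10 0.489 [ 0.143 -0.013  0.177]
11 0.533 [ 0.151 -0.014  0.17 ]
12 0.576 [ 0.158 -0.014  0.164]
13 0.62 [ 0.165 -0.015  0.156]
14 0.663 [ 0.172 -0.016  0.149]
15 0.707 [ 0.178 -0.016  0.141]
16 0.75 [ 0.184 -0.017  0.134]
85.67752608191675 127.66194490410543
```

Call:
step_arm(
  plan=[
    {"claw":-1,"dx":0.11,"dy":-0.01,"dz":0.22,"rx":0,"ry":0,"rz":0},
    {"claw":-1,"dx":0.08,"dy":-0.01,"dz":0.21,"rx":0,"ry":0,"rz":0},
    {"claw":-1,"dx":0.08,"dy":-0.01,"dz":0.21,"rx":0,"ry":0,"rz":0},
    {"claw":-1,"dx":0.09,"dy":-0.01,"dz":0.21,"rx":0,"ry":0,"rz":0},
  ],
  force=35,
)

```text
clock: 15.28
eef_pos: [515.4, -145.2, 183.0]
tcp_rot: [-2.318, -2.116, 0.003]
contact_force: [-1.8, -1.4, -3.9]
grip_width: 8.6
```

Call:
step_arm(
  plan=[
    {"claw":-1,"dx":0.1,"dy":-0.01,"dz":0.2,"rx":0,"ry":0,"rz":0},
    {"claw":-1,"dx":0.11,"dy":-0.01,"dz":0.2,"rx":0,"ry":0,"rz":0},
    {"claw":-1,"dx":0.12,"dy":-0.01,"dz":0.19,"rx":0,"ry":0,"rz":0},
    {"claw":-1,"dx":0.13,"dy":-0.01,"dz":0.19,"rx":0,"ry":0,"rz":0},
    {"claw":-1,"dx":0,"dy":0,"dz":0,"rx":0,"ry":0,"rz":0},
    {"claw":-1,"dx":0,"dy":0,"dz":0,"rx":0,"ry":0,"rz":0},
  ],
)

```text
clock: 16.02
eef_pos: [533.1, -146.8, 214.6]
tcp_rot: [-2.317, -2.116, 0.005]
contact_force: [-7.1, -1.0, 2.1]
grip_width: 8.6
```

```bash
python3 look.py l wrist side
```

```text
16.025 [ 533.12 -146.77  214.59] jaw -5.188063251688696 z [-0.  0. -1.] [-7.1  -0.98  2.08] 8.61515619715255 [-0.35  0.19  1.82 -0.    1.14 -0.26]
wrist {'fovy': 64.45199509700248, 'cx': 314.1100913453038, 'cy': 238.7512215483621, 'origin': array([539.94, -77.67, 357.59]), 'rotation': array([-0.28,  0.02, -0.09])}
side {'fovy': 57.937963789151134, 'cx': 324.92291296199784, 'cy': 239.3289935573124, 'origin': array([188.3 , 659.79, 779.5 ]), 'rotation': array([ 0.28, -1.12, -2.38])}
```

View pics/l_wrist.png

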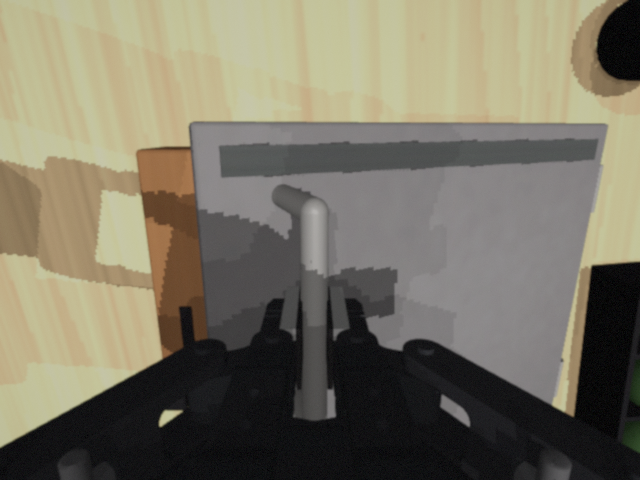

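View pics/l_side.png

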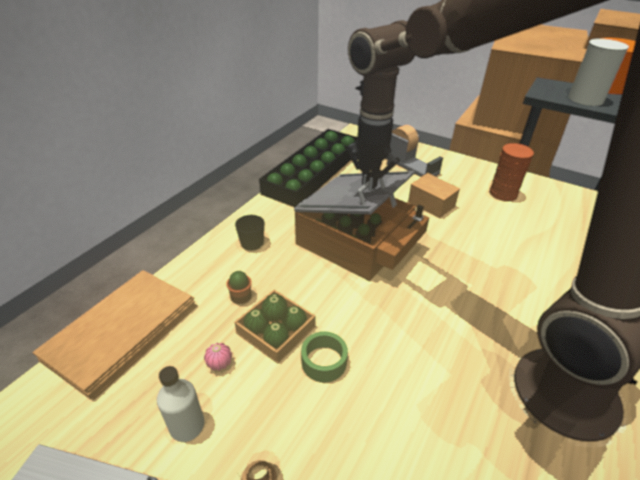

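The lid is at about 0.4 rad with the bar held firmly and the forces small. Continuing to about 0.75.

Call:
step_arm(
  plan=[
    {"claw":-1,"dx":0.12,"dy":-0.01,"dz":0.19,"rx":0,"ry":0,"rz":0},
    {"claw":-1,"dx":0.13,"dy":-0.01,"dz":0.18,"rx":0,"ry":0,"rz":0},
    {"claw":-1,"dx":0.14,"dy":-0.01,"dz":0.17,"rx":0,"ry":0,"rz":0},
    {"claw":-1,"dx":0.15,"dy":-0.01,"dz":0.17,"rx":0,"ry":0,"rz":0},
    {"claw":-1,"dx":0.16,"dy":-0.02,"dz":0.16,"rx":0,"ry":0,"rz":0},
    {"claw":-1,"dx":0.17,"dy":-0.02,"dz":0.15,"rx":0,"ry":0,"rz":0},
    {"claw":-1,"dx":0,"dy":0,"dz":0,"rx":0,"ry":0,"rz":0},
  ],
)

```text
clock: 17.0
eef_pos: [570.5, -150.1, 256.9]
tcp_rot: [2.32, 2.118, 0.002]
contact_force: [-6.1, -0.3, 4.0]
grip_width: 8.7
```

Call:
step_arm(
  plan=[
    {"claw":-1,"dx":0.17,"dy":-0.02,"dz":0.14,"rx":0,"ry":0,"rz":0},
    {"claw":-1,"dx":0.18,"dy":-0.02,"dz":0.13,"rx":0,"ry":0,"rz":0},
    {"claw":-1,"dx":0,"dy":0,"dz":0,"rx":0,"ry":0,"rz":0},
    {"claw":-1,"dx":0,"dy":0,"dz":0,"rx":0,"ry":0,"rz":0},
    {"claw":-1,"dx":0,"dy":0,"dz":0,"rx":0,"ry":0,"rz":0},
    {"claw":-1,"dx":0,"dy":0,"dz":0,"rx":0,"ry":0,"rz":0},
  ],
)

```text
clock: 17.75
eef_pos: [583.7, -151.3, 267.3]
tcp_rot: [-2.319, -2.118, -0.001]
contact_force: [-5.4, 0.4, 4.9]
grip_width: 7.9
```

```bash
python3 look.py m wrist side top
```

```text
17.75 [ 583.68 -151.26  267.35] jaw -5.202285257233968 z [-0.  0. -1.] [-5.43  0.43  4.89] 7.94318210517783 [-0.33  0.24  1.65  0.    1.26 -0.24]
wrist {'fovy': 64.45199509700248, 'cx': 314.1100913453038, 'cy': 238.7512215483621, 'origin': array([589.83, -82.18, 410.42]), 'rotation': array([-0.28,  0.01, -0.09])}
side {'fovy': 57.937963789151134, 'cx': 324.92291296199784, 'cy': 239.3289935573124, 'origin': array([188.3 , 659.79, 779.5 ]), 'rotation': array([ 0.28, -1.12, -2.38])}
top {'fovy': 52.773099073915176, 'cx': 315.2563822560322, 'cy': 241.08880181507425, 'origin': array([ 466.25,  -24.99, 1267.72]), 'rotation': array([ 0.1 , -0.06, -1.6 ])}
```

View pics/m_wrist.png

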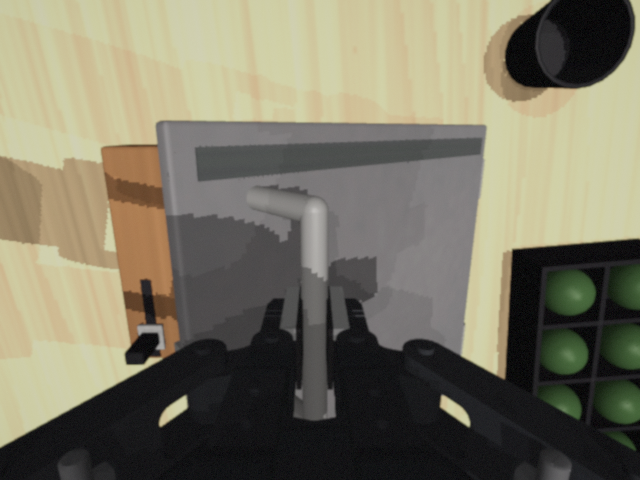

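View pics/m_side.png

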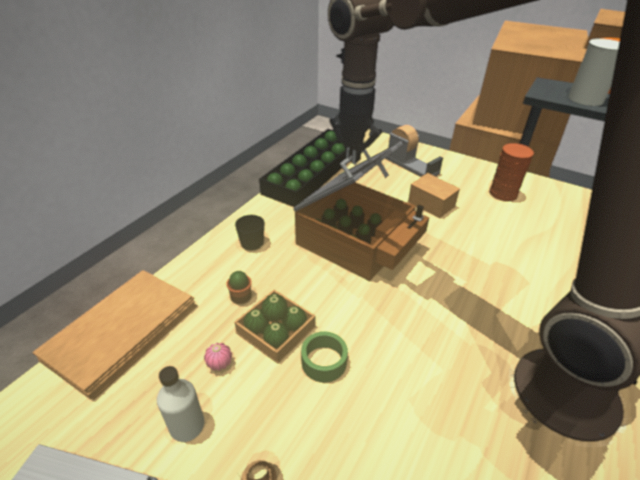

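View pics/m_top.png

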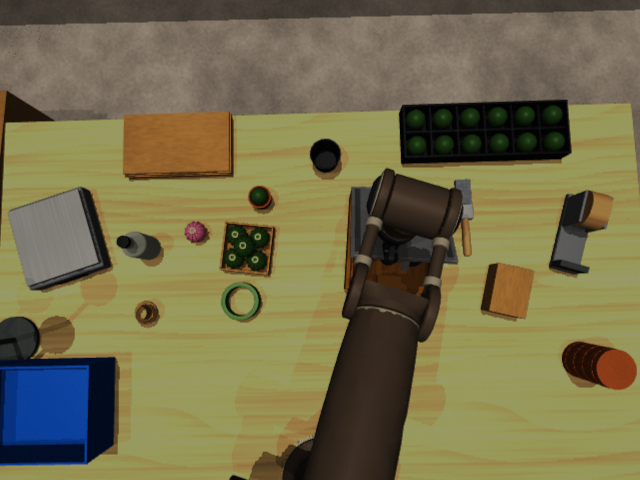

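The lid stands at about 0.75 rad. By the measured grasp point, the handle has moved about 83 mm back and 129 mm up. The top view shows the cactus in the saddle at (243,245) and the bystanders unmoved. A last steadiness check, then I'll hand in.

Call:
step_arm(
  plan=[
    {"claw":-1,"dx":0,"dy":0,"dz":0,"rx":0,"ry":0,"rz":0},
    {"claw":-1,"dx":0,"dy":0,"dz":0,"rx":0,"ry":0,"rz":0},
    {"claw":-1,"dx":0,"dy":0,"dz":0,"rx":0,"ry":0,"rz":0},
    {"claw":-1,"dx":0,"dy":0,"dz":0,"rx":0,"ry":0,"rz":0},
  ],
)

```text
clock: 18.4
eef_pos: [583.7, -151.2, 267.3]
tcp_rot: [-2.319, -2.118, -0.001]
contact_force: [-5.8, 0.5, 4.2]
grip_width: 8.6
```

```bash
python3 - <<'E'
from plant import bot, sensors
s=sensors.get_state(); print(s['eef_pos'],s['qd'],s['contact_force'],s['grip_width'],s['clock'])
print(bot.hand_in())
E
```

```text
[ 583.6723784  -151.24884697  267.33641763] [ 0.00104007 -0.0002571   0.00077591 -0.00120192  0.00040749  0.00105621] [-5.7789937   0.54351292  4.23204635] 8.554842758967743 18.4
the job is handed in; nothing more can be done
None
```

The job is handed in at about 18.4 s: the cactus is on the packing tray and the robot is holding the lid by its handle at about 0.75 rad (43°).

- **Cactus:** I let it go in the middle gap of the four. The last top and wrist views show it there, within about 2 mm of the tray's middle, with the four still in place.
- **Tug:** the handle rose 11.4 mm (about 0.055 rad) with only 3–4 N vertical force, well past the 4–5 mm of play. The lid was not caught, so I left the release knob alone.
- **Lift:** I followed the lid's arc with the tool upright. The arm was at rest at the end, gripping the bar (opening 8.6 mm, contact force about 7 N).
- **Other checks:** the bystanders show no movement in the last top picture. The first two move calls were refused for leaving out row keys; the arm did not move. No check failed. Camera estimates of the tray and handle positions differed by 2–6 mm.

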